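# Set the oven timer for the big loaves

## Robot

A 6-joint arm with a two-finger parallel gripper is mounted at the origin on the work surface. World frame = base frame: x ahead of the robot, y to its left, z up, the work surface at z = 0. Lengths are in m, angles in rad, forces in N, time in s.
With the tool pointing down it reaches from about 0.35 to 0.85 m from the base axis. Payload 8.1 kg.
Tool frame: the origin (TCP) lies at the very end of the fingers, on their centre line; the grasp point (between the pads) lies robot.grip_point_offset behind it (robot.grip_point_offset is the distance from the TCP to the grasp point, in m); z points along the fingers, y is the line along which they close (so a half turn about z gives the same grasp; the last joint's range is limited). The gripper opens to 93 mm and grips with 3 to 60 N. Pads are 15 mm wide; open, the fingers measure 128 mm over their backs; the gripper's body (75 mm by 188 mm) begins 65 mm behind the grasp point.
Start: joints at [-1.269, 0.13, 1.488, -0, 1.523, -0.085], TCP at [0.226, -0.556, 0.219] pointing down, gripper open.
Joint ranges: [-2.96, 2.96], [-0.89, 2.26], [0.02, 2.5], [-1.34, 4.48], [0, 2.73], [-2.66, 2.66]. Speed limits (rad/s): [2.39, 2.39, 2.79, 3.14, 3.14, 3.14].

## Interface

Orientations are given as a rotation vector (axis times angle).
In Python, from plant import robot, eyes gives the robot as it stands. The module is installed in compiled form; this text tells all that it offers.
- The arm moves only by the tool apply_moves, never from a script. Its argument "steps" is one flat list of numbers, 7 for each row, row after row: the shift along the tool's x, y, z in units of 30 mm (1.0 is 30 mm), then the turn, a rotation vector about the tool's x, y, z in units of 6 degrees (1.0 is 6 degrees), then the opening in per cent of the stroke, from 0 (shut) to 100 (fully open). In form: [dx, dy, dz, ax, ay, az, fingers, dx, dy, dz, ax, ay, az, fingers, ...]. A call has 1 to 12 rows; each row shifts and turns the commanded pose from where the row before left it, along the tool's axes as they then stand; what a row does not reach is not made up. A row lasts 1/12 s, in which the tool goes at most 41.7 mm and 7.16 degrees, less where a joint would pass 70% of its speed; a pose out of reach is approached as far as the arm can. A call is refused whole if a number of a shift passes 1 or a number of a turn 1, either way. A call with a gripper value outside its range is refused whole. The fingers move at their own pace and stop on an object; "grip_force" is the grip in N (left out, the last holds). Time passes only in rows, so rows that do not move let the fingers close. It gives the time, the measured TCP pose, the force, the opening and the grip force at its end, in the units of the state.
- robot.read_state(): the state, without advancing time (a new reading comes with each control period).
- eyes.read_camera(name): name is "scene" or "top" or "wrist"; returns the picture (480x640x3 uint8, red, green, blue); there is no depth.
- eyes.calibration(name): a dict with "K" (3x3 intrinsics, pixels), "R" (3x3) and "t" (3): a world point X has camera coordinates R X + t. Camera axes: x right, y down, z forward; pixel columns grow to the right and rows downward; lengths in m; the calibration is good to about 2 mm. The wrist camera is an equidistant fisheye: a pixel r from the principal point sees the ray r / f radians off the axis. A picture is of the moment at which its call begins: read the wrist's pose just before it. calibration takes no time and is no camera call; for the wrist camera it gives the pose at the moment of the call.
- robot.close_job(): hands the job in; it is judged then, once.
Trained networks look in the newest picture that a camera, given by its name, has taken for a name from the list of things; names that differ only in an ending like _2 or _b are one class to them, and where a whole thing is asked for, a point or a joint stands for the part that bears it (a point fixed in the world has none). Each returns a list of dicts, best first, with "conf" (0 to 1); they miss things now and then, are a little off and sometimes report something else, mostly with a low value. They report only what shows in the picture. A call takes as long as a camera call. They do not tell look-alikes from the thing itself.
- eyes.search_frame(camera, thing): "rect" ([left, top, width, height] in pixels, round what is visible of it).
- eyes.place_of(camera, thing): "xy" ([column, row] in pixels: a listed point, or the origin of a listed thing).
The state is a dict: "t": time; "q": joint angles; "dq": joint speeds; "joint_torque": joint torques, N m; "tool_pos": TCP position; "orientation": TCP orientation; "force": force on the tool from outside, world axes, zero at the start; "wrist_torque": the same for the moment, N m; "opening": finger opening in m; "gripper_force": force on a finger pad.
Only numpy, scipy, OpenCV 4.12 (cv2) and the standard library are available. Lean on these libraries where they do the work, as an engineer would, in place of code of your own. Each camera call takes 0.05 s, during which the arm holds its last target. There are 200 camera calls.

## Task

The big loaves have just gone into the oven: set the large wind-up timer on the bench for 45 minutes. Wind it as such timers need, by twisting its knob clockwise until the pointer is past the top (60-minute) mark, then turn it back down to the 45-minute mark and let go. Leave the small timer's setting and the other things on the bench as they are.

Things in the scene. Friction and masses are not known exactly. Their poses are not given: they have to be found in the camera images.
- large_timer: The large wind-up dial timer: round aluminium case 110 mm across, 34 mm high, white dial, lying face up, held to the bench by its magnetic base (it does not move). Origin on the dial's axis at bench level, z up, +x towards the 0 mark. Marks every 5 minutes, longer and thicker at 0, 15, 30, 45, 60; no figures. A bare gap of 60 degrees parts the 60 mark from the 0 mark.
- large_timer_knob (a joint): The large timer's setting, rad clockwise (seen from above) from the 0 mark to the pointer: 5 degrees (0.0873 rad) a minute, so 45 minutes = 3.927 and 60, the top mark, = 5.236. A stop ends it at 63 minutes (5.498). It starts somewhere from 12 to 38 minutes. It turns stiffly both ways (about 0.08 N m) and stays where it is left.
- large_timer_grip (a point): Point on the axis of the large timer's black knob, 55 mm above the bench; turns with it: x points as the pointer does, z up. The knob: a round skirt 60 mm across, top 41 mm above the bench, and on it an upright bar 51 mm long (point x), 13 mm thick (point y), 41 to 67 mm above the bench. A white line on the bar's top lies towards the pointer end.
- large_timer_pointer (a point): Tip of the large timer's thin black pointer, which stands out of the skirt over the dial, 43 mm from the axis, 38 mm above the bench.
- small_timer_pointer (a point): Tip of the small timer's pointer, 21 mm from its dial's axis, 32 mm above the bench. The small timer, fixed too, is of the same make: 66 mm across, 28 mm high, with a fluted round cap (no bar) up to 49 mm above the bench. It runs for another batch.
- milk_bottle: white plastic milk bottle with a band round it, 82 mm across, 228 mm tall, standing; origin under its centre. A bystander.
- butter_tub: clear round tub of butter, 116 mm across, 52 mm tall; origin under its centre. A bystander.
- brush: flat wooden pastry brush lying on the bench, about 200 mm long, 42 mm wide, 16 mm thick, bristles to its +x; origin at bench level, 80 mm behind the bristle ends. A bystander.
- scraper: steel dough scraper with a white round grip, 130 mm wide, 90 mm deep, 23 mm high, lying; origin at bench level near its middle. A bystander.
- flour_shaker: aluminium flour shaker, 72 mm across, 110 mm tall, standing; origin under its centre. A bystander.
- egg_bowl: small steel bowl, 100 mm across, 55 mm tall; origin under its centre. A bystander.
- loaf_tin: empty dark loaf tin, 240 x 105 x 75 mm, long side along its x; origin under its centre. A bystander.
There are look-alikes about, which are no part of the job. Leave any green look-alike of the large_timer alone.

How it is judged:
By the outcome, as a careful person would: the job done as asked, in the order asked, and still so for the second after the job is handed in, with the robot touching nothing.
It also fails if it takes over 58 s, if anything falls off the work surface, if the arm or the gripper's body presses on something with over 40 N, if the wrist force passes 120 N, or if a joint passes its speed limit or range.

## Working session

There is one attempt and no reset: what is moved stays moved. The work goes in short steps, Python scripts to look and compute and a tool call to move; the robot and the scene stay as the last step left them, time stands still between calls to the robot, and variables do not carry over. Pictures are saved under pics/ and viewed, at most 10 in all, crops included, and the job is handed in when it is done.

Besides the shell and the picture viewer there is one more tool, called after "Request:" as a command line: name --argument value ..., lists and objects as JSON in quotes. apply_moves: Moves the arm, as the interface text tells. Its arguments: {"type":"object","properties":{"steps":{"type":"array"},"grip_force":{"type":"number"}},"required":["steps"]}

```bash
mkdir -p pics; python3 - <<'E'
from plant import robot, eyes
import cv2
s=robot.read_state(); print({k:s[k] for k in ("t","tool_pos","orientation","opening")}, robot.grip_point_offset)
for c in ("scene","top"):
    im=eyes.read_camera(c); cv2.imwrite(f"pics/{c}0.png",im[:,:,::-1])
    for th in ("large_timer","large_timer_grip","large_timer_pointer","small_timer_pointer"):
        print(c,th,[(([round(v) for v in d.get("xy")]),round(d["conf"],2)) for d in eyes.place_of(c,th)][:4])
    k=eyes.calibration(c); print(k)
E
```

```text
{'t': 0.0, 'tool_pos': array([ 0.22617875, -0.55512237,  0.21757127]), 'orientation': array([-3.08121911e+00, -6.03457536e-01,  3.43559855e-04]), 'opening': 0.09316682341433094} 0.0188
scene large_timer [([321, 196], 0.97), ([273, 226], 0.82)]
scene large_timer_grip [([323, 180], 0.9), ([271, 213], 0.73)]
scene large_timer_pointer [([301, 187], 0.83), ([291, 216], 0.61), ([203, 230], 0.53), ([224, 291], 0.45)]
scene small_timer_pointer [([374, 281], 0.52)]
{'K': array([[533.80790423,   0.        , 317.0814979 ],
       [  0.        , 533.80790423, 243.12983265],
       [  0.        ,   0.        ,   1.        ]]), 'R': array([[-0.78176086,  0.62357543,  0.00190635],
       [ 0.47972748,  0.60336978, -0.63702939],
       [-0.39838612, -0.49709012, -0.77083715]]), 't': array([ 0.4451934 , -0.21601427,  1.50399587])}
top large_timer [([400, 320], 0.74)]
top large_timer_grip [([399, 323], 0.97), ([398, 244], 0.55)]
top large_timer_pointer [([415, 305], 0.74), ([388, 263], 0.58)]
top small_timer_pointer [([265, 276], 0.73)]
{'K': array([[598.39100918,   0.        , 322.83332564],
       [  0.        , 598.39100918, 238.48032434],
       [  0.        ,   0.        ,   1.        ]]), 'R': array([[ 0.01318259, -0.99988197,  0.00789067],
       [-0.99522944, -0.01388333, -0.09656918],
       [ 0.09666733, -0.00658   , -0.995295  ]]), 't': array([-0.01326199,  0.59531939,  1.32086389])}
```

View pics/top0.png

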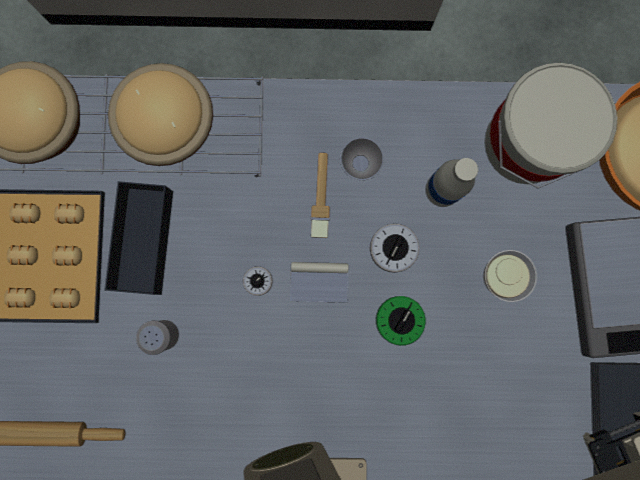

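View pics/scene0.png

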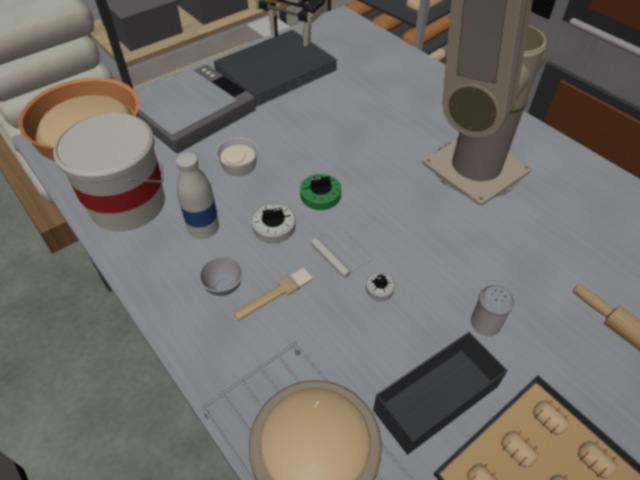

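The top view shows three dials: the white large timer at about (395,248), its green look-alike at (401,320) and the small white timer at (258,280). By the description I choose the white large one at (395,248), and I'll check it in a close crop.

```bash
cat > h.py <<'E'
import numpy as np, cv2
from plant import robot, eyes
def unproj(c,px,z):
    k=eyes.calibration(c); K,R,t=k["K"],k["R"],k["t"]
    d=R.T@np.linalg.inv(K)@np.array([px[0],px[1],1.]); o=-R.T@t
    return o+d*(z-o[2])/d[2]
def proj(c,X):
    k=eyes.calibration(c); p=k["K"]@(k["R"]@np.asarray(X,float)+k["t"]); return p[:2]/p[2]
E
python3 - <<'E'
from h import *
np.set_printoptions(precision=4,suppress=True)
im=cv2.imread("pics/top0.png")
cv2.imwrite("pics/crop0.png",cv2.resize(im[213:283,360:430],(560,560),interpolation=cv2.INTER_CUBIC))
eyes.read_camera("top")
for th in ("large_timer","milk_bottle","butter_tub"):
    print(th,[(unproj("top",d["xy"],0),d["xy"],round(d["conf"],2)) for d in eyes.place_of("top",th)][:3])
print("dial",unproj("top",(394.5,247.5),0.034), "scene",unproj("scene",(271,213),.055),"grip",unproj("top",(398,244),.055))
s=robot.read_state(); from scipy.spatial.transform import Rotation as R
print(R.from_rotvec(s["orientation"]).as_matrix(), s["q"])
E
```

```text
large_timer [(array([ 0.5677, -0.17  ,  0.    ]), [394.2, 252.7], 0.79), (array([ 0.412 , -0.1801,  0.    ]), [398.5, 321.0], 0.71), (array([ 0.5402, -0.151 ,  0.    ]), [385.9, 264.5], 0.5)]
milk_bottle [(array([ 0.7181, -0.285 ,  0.    ]), [443.7, 188.9], 0.78)]
butter_tub [(array([ 0.5269, -0.4218,  0.    ]), [503.7, 271.9], 0.65)]
dial [ 0.5768 -0.1664  0.034 ] scene [ 0.5804 -0.1683  0.055 ] grip [ 0.583  -0.1714  0.055 ]
[[ 0.9261  0.3772  0.    ]
 [ 0.3772 -0.9261 -0.0001]
 [ 0.      0.0001 -1.    ]] [-1.2694  0.1303  1.4882  0.      1.523  -0.0854]
```

View pics/crop0.png

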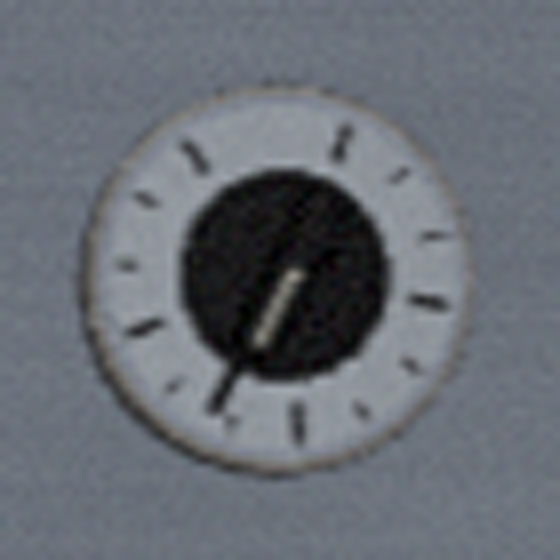

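The crop shows a white dial with the bare gap at the top, the 0 mark at (345,140) and the 60 mark at (195,155). The pointer tip is at (215,410), about 36 minutes, so this is the large white timer. I'll move above it.

Request:
apply_moves --steps '[0.98,-0.47,0,0,0,0,100,0.98,-0.47,0,0,0,0,100,0.98,-0.47,0,0,0,0,100,0.98,-0.47,0,0,0,0,100,0.98,-0.47,0,0,0,0,100,0.98,-0.47,0,0,0,0,100,0.98,-0.47,0,0,0,0,100,0.98,-0.47,0,0,0,0,100,0.98,-0.47,0,0,0,0,100,0.98,-0.47,0,0,0,0,100,0.98,-0.47,0,0,0,0,100,0.98,-0.47,0,0,0,0,100]'

```text
t: 1.7
tool_pos: [0.4902, -0.2646, 0.2188]
orientation: [3.083, 0.604, 0.0]
force: [0.5, 0.3, 0.1]
opening: 0.0928
gripper_force: 0.0
```

Request:
apply_moves --steps '[0.98,-0.47,0,0,0,0,100,0.98,-0.47,0,0,0,0,100,0.98,-0.47,0,0,0,0,100,0.98,-0.47,0,0,0,0,100,0,0,0,0,0,-1,100,0,0,0,0,0,-1,100,0,0,0,0,0,-1,100,0,0,0,0,0,-1,100,0,0,0,0,0,-1,100,0,0,0,0,0,-1,100,0,0,0,0,0,-1,100,0,0,0,0,0,-1,100]'

```text
t: 2.7
tool_pos: [0.5769, -0.1692, 0.2187]
orientation: [2.566, 1.812, 0.0]
force: [-0.2, 0.4, 0.2]
opening: 0.0928
gripper_force: 0.0
```

Request:
apply_moves --steps '[0,0,0,0,0,-1,100,0,0,0,0,0,-1,100,0,0,0,0,0,-1,100,0,0,0,0,0,-1,100,0,0,0,0,0,-1,100,0,0,0,0,0,-1,100,0,0,0,0,0,-1,100,0,0,0,0,0,-1,100,0,0,0,0,0,-1,100,0,0,0,0,0,-1,100,0,0,0,0,0,-1,100,0,0,0,0,0,-1,100]'

```text
t: 3.7
tool_pos: [0.5769, -0.1693, 0.2187]
orientation: [1.011, 2.974, 0.0]
force: [-0.2, 0.1, -0.2]
opening: 0.0928
gripper_force: 0.0
```

Request:
apply_moves --steps '[0,0,0,0,0,-1,100,0,0,0,0,0,-0.9,100,0,0,0,0,0,0,100,0,0,0,0,0,0,100]'

```text
t: 4.03
tool_pos: [0.5769, -0.1693, 0.2186]
orientation: [0.723, 3.057, 0.0]
force: [-0.4, -0.3, -0.2]
opening: 0.093
gripper_force: 0.0
```

```bash
python3 - <<'E'
from h import *
from scipy.spatial.transform import Rotation as R
np.set_printoptions(precision=4,suppress=True)
s=robot.read_state(); M=R.from_rotvec(s["orientation"]).as_matrix()
print(s["t"],s["tool_pos"],np.degrees(np.arctan2(M[1,0],M[0,0])),np.degrees(s["q"]),M[:,2])
im=eyes.read_camera("wrist"); cv2.imwrite("pics/w1.png",im[:,:,::-1])
print(eyes.calibration("wrist"))
for th in ("large_timer_grip","large_timer_pointer","large_timer"): print(th,[(d["xy"],round(d["conf"],2)) for d in eyes.place_of("wrist",th)])
E
```

```text
4.0333 [ 0.5769 -0.1693  0.2186] 153.3886685073463 [-21.2392   7.6596  85.0613   0.0015  87.2773 -84.6279] [ 0.  0. -1.]
{'K': array([[371.6483,   0.    , 321.4395],
       [  0.    , 371.6483, 244.2749],
       [  0.    ,   0.    ,   1.    ]]), 'R': array([[ 0.4474,  0.8943,  0.0002],
       [ 0.8655, -0.4331,  0.2518],
       [ 0.2253, -0.1125, -0.9678]]), 't': array([-0.1073, -0.6019,  0.2401])}
large_timer_grip [([227.3, 76.5], 0.66), ([324.8, 228.0], 0.56)]
large_timer_pointer [([320.0, 177.7], 0.86), ([321.9, 218.5], 0.68), ([223.6, 121.4], 0.63)]
large_timer [([319.6, 215.8], 0.98), ([238.5, 83.5], 0.98)]
```

View pics/w1.png

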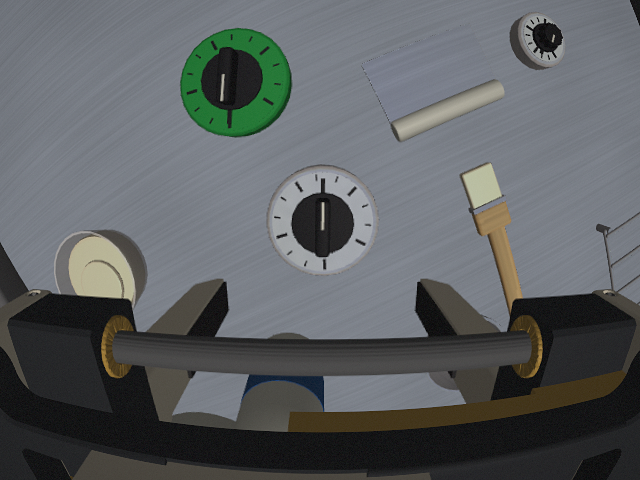

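The wrist view shows the white timer at (322,220) with its bar in line with the tool x axis. The pointer is up at (322,180), and the green look-alike sits separately at (235,82). Next I'll rectify the dial to get its exact centre and angles.

```bash
cat >> h.py <<'E'
def wproj(X,k):
    c=(np.atleast_2d(X)@k["R"].T)+k["t"]; th=np.arctan2(np.hypot(c[:,0],c[:,1]),c[:,2]); ph=np.arctan2(c[:,1],c[:,0])
    f=k["K"][0,0]; return np.stack([k["K"][0,2]+f*th*np.cos(ph),k["K"][1,2]+f*th*np.sin(ph)],1)
def rect(im,k,cx,cy,z,half=.065,n=520):
    "world-aligned: up=+x, left=+y; 4px/mm"
    v,u=np.mgrid[0:n,0:n]; s=2*half/n
    X=np.stack([cx+half-(v+.5)*s,cy+half-(u+.5)*s,np.full(u.shape,z)],-1).reshape(-1,3)
    m=wproj(X,k).astype(np.float32).reshape(n,n,2)
    return cv2.remap(im,m[...,0],m[...,1],cv2.INTER_CUBIC)
E
python3 - <<'E'
from h import *
k=eyes.calibration("wrist"); im=cv2.imread("pics/w1.png")
a=rect(im,k,.577,-.169,.034); b=rect(im,k,.577,-.169,.067)
cv2.imwrite("pics/r1.png",np.hstack([cv2.resize(a,(400,400)),cv2.resize(b,(400,400))]))
E
```

```text
(no output)
```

View pics/r1.png

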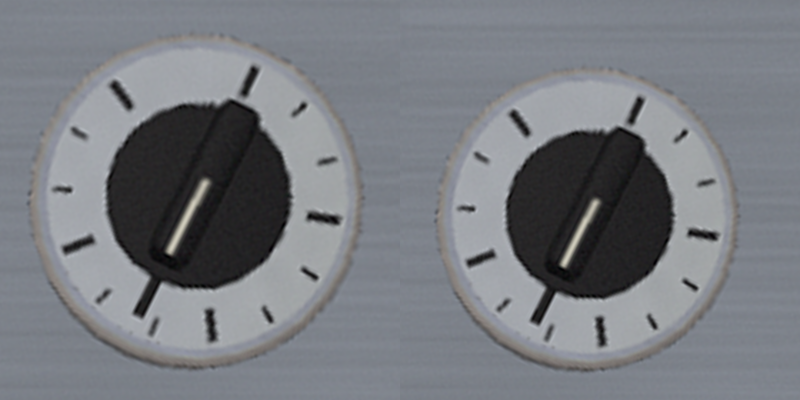

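The rectified view (left, dial plane) shows the marks 0 (250,81), 15 (324,218), 30 (210,325), 45 (78,243) and 60 (120,95), with the pointer tip at (137,315). The bar centre (right, bar plane) is at (596,203), with its axis near yaw 153°.

```bash
python3 - <<'E'
import numpy as np
from scipy.optimize import least_squares
m={0:(250,81),15:(324,218),30:(210,325),45:(78,243),60:(120,95)}
m2={5:(300,108),10:(327,160),20:(309,273),25:(267,315),35:(155,326),40:(103,296),50:(62,189),55:(78,133)}
m.update(m2)
W=lambda p:np.array([.642-p[1]*.325e-3,-.104-p[0]*.325e-3])
T=np.array(list(m)); P=np.array([W(p) for p in m.values()])
big=T%15==0
def f(v):
    r=np.where(big,v[3],v[4]); a=v[2]-np.radians(5*T)
    return ((np.stack([v[0]+r*np.cos(a),v[1]+r*np.sin(a)],1)-P)*1e3).ravel()
s=least_squares(f,[.577,-.167,-.4,.04,.04]); print(s.x,np.degrees(s.x[2]),np.abs(s.fun).max())
for p in [(137,315),(155,278)]:
    d=W(p)-s.x[:2]; a=np.degrees(np.arctan2(d[1],d[0])); print(a,((np.degrees(s.x[2])-a)%360)/5)
for mm in (45,61.5): print(mm,(np.degrees(s.x[2])-5*mm)%360)
E
```

```text
[ 0.57767279 -0.16806502 -0.41603272  0.04163032  0.04407149] -23.8369190333206 0.5395885784462151
152.81654825388148 36.66930654255958
152.25212726047783 36.78219074124031
45 111.16308096667939
61.5 28.663080966679388
```

Request:
apply_moves --steps '[0,0.04,1,0,0,0,60,0,0,1,0,0,0,60,0,0,1,0,0,0,60,0,0,1,0,0,0,60,0,0,1,0,0,0,60,0,0,0.5,0,0,0,60,0,0,0.3,0,0,0,60,0,0,0,0,0,0,60]' --grip_force 40

```text
t: 4.9
tool_pos: [0.5764, -0.1678, 0.0429]
orientation: [-0.719, -3.055, -0.001]
force: [1.0, 0.5, -0.4]
opening: 0.0559
gripper_force: 0.0
```

Request:
apply_moves --steps '[0,0,0,0,0,0,0,0,0,0,0,0,0,0,0,0,0,0,0,0,0,0,0,0,0,0,0,0,0,0,0,0,0,0,0,0,0,0,0,0,0,0]'

```text
t: 5.4
tool_pos: [0.5777, -0.1683, 0.0451]
orientation: [0.718, 3.058, -0.0]
force: [-0.4, -0.3, -0.1]
opening: 0.0205
gripper_force: 0.0
```

Request:
apply_moves --steps '[0,0,0,0,0,0,0,0,0,0,0,0,0,0,0,0,0,0,0,0,0,0,0,0,0,0,0,0]'

```text
t: 5.73
tool_pos: [0.5774, -0.1687, 0.0449]
orientation: [0.719, 3.058, -0.001]
force: [-2.9, -2.1, 2.7]
opening: 0.0128
gripper_force: 40.0
```

Request:
apply_moves --steps '[0,0,0,0,0,0.5,0,0,0,0,0,0,0.9,0,0,0,0,0,0,0.9,0,0,0,0,0,0,0.9,0,0,0,0,0,0,0.9,0,0,0,0,0,0,0.9,0]'

```text
t: 6.23
tool_pos: [0.5774, -0.1687, 0.0449]
orientation: [1.492, 2.765, -0.001]
force: [-2.2, -2.9, 4.4]
opening: 0.0127
gripper_force: 40.0
```

Request:
apply_moves --steps '[0,0,0,0,0,0.9,0,0,0,0,0,0,0.9,0,0,0,0,0,0,0.9,0,0,0,0,0,0,0.9,0,0,0,0,0,0,0.9,0,0,0,0,0,0,0.9,0,0,0,0,0,0,0.9,0,0,0,0,0,0,0.9,0,0,0,0,0,0,0.9,0,0,0,0,0,0,0.9,0]'

```text
t: 7.07
tool_pos: [0.5773, -0.1687, 0.0449]
orientation: [2.584, 1.786, -0.001]
force: [-2.3, -3.4, 3.1]
opening: 0.0126
gripper_force: 40.0
```

Request:
apply_moves --steps '[0,0,0,0,0,0.9,0,0,0,0,0,0,0.9,0,0,0,0,0,0,0.9,0,0,0,0,0,0,0.9,0,0,0,0,0,0,0.9,0,0,0,0,0,0,0.9,0,0,0,0,0,0,0.9,0,0,0,0,0,0,0.5,0,0,0,0,0,0,0,0,0,0,0,0,0,0,0]'

```text
t: 7.9
tool_pos: [0.5774, -0.1687, 0.0449]
orientation: [3.042, 0.783, -0.0]
force: [-4.5, -3.6, 3.5]
opening: 0.0127
gripper_force: 40.0
```

```bash
python3 - <<'E'
from h import *
from scipy.spatial.transform import Rotation as R
s=robot.read_state(); M=R.from_rotvec(s["orientation"]).as_matrix()
yaw=np.degrees(np.arctan2(M[1,0],M[0,0])); print(s["t"],s["tool_pos"],yaw,((-23.84-yaw)%360)/5,s["force"],s["wrist_torque"],s["opening"],s["gripper_force"],np.degrees(s["q"][5]))
k=eyes.calibration("wrist"); im=eyes.read_camera("wrist")[:,:,::-1]
cv2.imwrite("pics/r2.png",np.hstack([rect(im,k,.577,-.168,.036,n=400),cv2.resize(im,(533,400))])[:,:800])
E
```

```text
7.9 [ 0.57735813 -0.16868799  0.04489029] 28.858854529469593 61.46022909410608 [-4.54105064 -3.58924596  3.5191496 ] [-0.79470109  0.61945665 -0.05613042] 0.012712205028397832 39.979206919670105 40.004926214158225
```

View pics/r2.png

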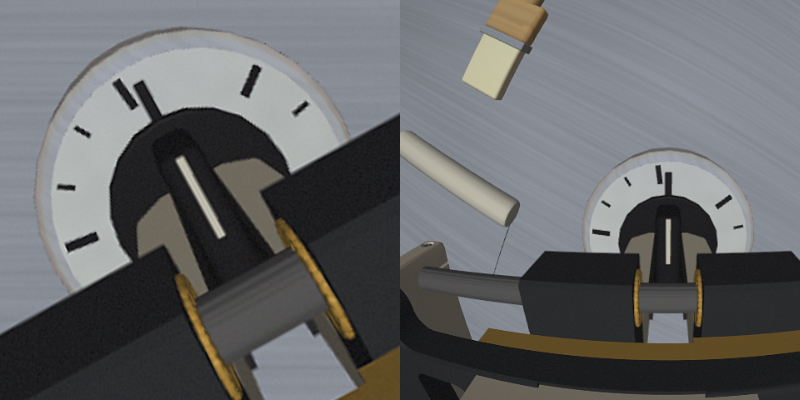

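The pointer tip at (140,85) is clearly past the 60 mark at (125,95), at about 61.5 min. Now I'll turn it back to 45, which is −82.3°, or −13.7 units.

Request:
apply_moves --steps '[0,0,0,0,0,-0.5,0,0,0,0,0,0,-0.9,0,0,0,0,0,0,-0.9,0,0,0,0,0,0,-0.9,0,0,0,0,0,0,-0.9,0,0,0,0,0,0,-0.9,0,0,0,0,0,0,-0.9,0,0,0,0,0,0,-0.9,0]'

```text
t: 8.62
tool_pos: [0.5774, -0.1687, 0.0449]
orientation: [2.574, 1.8, -0.001]
force: [-4.0, -4.5, 4.2]
opening: 0.0125
gripper_force: 40.0
```

Request:
apply_moves --steps '[0,0,0,0,0,-0.9,0,0,0,0,0,0,-0.9,0,0,0,0,0,0,-0.9,0,0,0,0,0,0,-0.9,0,0,0,0,0,0,-0.9,0,0,0,0,0,0,-0.9,0,0,0,0,0,0,-0.9,0,0,0,0,0,0,-0.6,0,0,0,0,0,0,0,0,0,0,0,0,0,0,0]'

```text
t: 9.45
tool_pos: [0.5774, -0.1687, 0.0449]
orientation: [1.776, 2.591, -0.001]
force: [-3.3, -4.3, 4.9]
opening: 0.0126
gripper_force: 40.0
```

```bash
python3 - <<'E'
from h import *
from scipy.spatial.transform import Rotation as R
s=robot.read_state(); M=R.from_rotvec(s["orientation"]).as_matrix()
yaw=np.degrees(np.arctan2(M[1,0],M[0,0])); print(s["t"],s["tool_pos"],yaw,((-23.84-yaw)%360)/5,s["force"])
k=eyes.calibration("wrist"); im=eyes.read_camera("wrist")[:,:,::-1]
cv2.imwrite("pics/r3.png",rect(im,k,.577,-.168,.036,n=560))
E
```

```text
9.45 [ 0.57739668 -0.16865311  0.04488757] 111.12216445219913 45.00756710956018 [-3.3281378  -4.28361308  4.92745218]
```

View pics/r3.png

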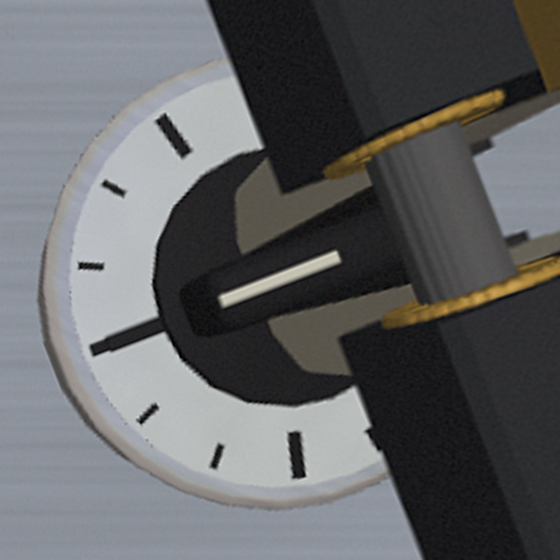

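The pointer lies on the 45 mark at about (100,347). I'll release, rise, and check from above.

Request:
apply_moves --steps '[0,0,0,0,0,0,60,0,0,0,0,0,0,60,0,0,0,0,0,0,60,0,0,0,0,0,0,60,0,0,0,0,0,0,60,0,0,0,0,0,0,60]'

```text
t: 10.0
tool_pos: [0.5774, -0.168, 0.0445]
orientation: [-1.78, -2.589, -0.0]
force: [-0.4, 0.0, 0.1]
opening: 0.0477
gripper_force: 0.0
```

Request:
apply_moves --steps '[0,0,-0.5,0,0,0,60,0,0,-1,0,0,0,60,0,0,-1,0,0,0,60,0,0,-1,0,0,0,60,0,0,-1,0,0,0,60,0,0,-1,0,0,0,60,0,0,0,0,0,0,60,0,0,0,0,0,0,60,0,0,0,0,0,0,60]'

```text
t: 10.75
tool_pos: [0.5773, -0.1681, 0.2092]
orientation: [-1.78, -2.588, -0.0]
force: [-1.1, 1.4, -1.8]
opening: 0.0556
gripper_force: 0.0
```

```bash
python3 - <<'E'
from h import *
s=robot.read_state(); print(s["t"],s["tool_pos"],s["opening"],s["force"])
k=eyes.calibration("wrist"); im=eyes.read_camera("wrist")[:,:,::-1]
cv2.imwrite("pics/r4.png",rect(im,k,.577,-.168,.036,n=560))
E
```

```text
10.75 [ 0.57730082 -0.16808766  0.20915121] 0.0556465742687987 [-1.057515    1.35324473 -1.80446092]
```

View pics/r4.png

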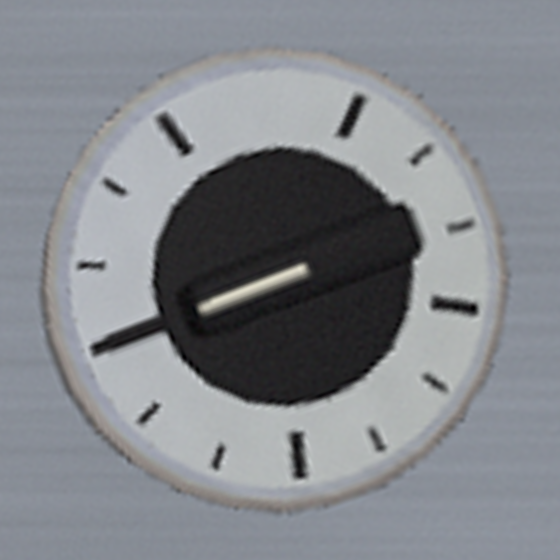

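After release the pointer covers the 45 mark at (100,347), and the gripper is clear of everything.

```bash
python3 -c "
from plant import robot
print(robot.close_job())"
```

```text
the job is handed in; nothing more can be done
None
```

The large white timer was wound past the 60 mark to about 61.5 minutes, turned back to 45 and released; a final picture shows the pointer on the 45 mark, and the job is handed in.

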